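# Feed a test blank under the drag spring of a piercing die

## Robot

A 6-joint arm with a two-finger parallel gripper is mounted at the origin on the work surface. World frame = base frame: x ahead of the robot, y to its left, z up, the work surface at z = 0. Lengths are in mm, angles in degrees, forces in N, time in s.
With the tool pointing down it reaches from about 350 to 850 mm from the base axis. Payload 8.1 kg.
Tool frame: the origin (TCP) lies on the centre line of the jaws, within the pads' length; the fingertips stand r.tip_extent ahead of it and the grasp point (between the pads) lies 8 mm behind it (r.tip_extent is the distance from the TCP to the fingertips, in mm); z points along the fingers, y is the direction in which the jaws open and shut (so a half turn about z gives the same grasp; the last joint's range is limited). The gripper opens to 85 mm and grips with 20 to 120 N. Pads are 22 mm wide; open, the fingers measure 114 mm over their backs; the gripper's body (76 mm by 85 mm) begins 54 mm behind the grasp point. The pads swing forward as they close: fully open they stand 13 mm farther back than shut.
Start: joints at [63.747, 7.471, 85.268, -0, 87.261, -4.893], TCP at [218.514, 558.8, 242.292] pointing down, gripper open.
Joint ranges: [-169.43, 169.43], [-51.17, 129.36], [1.28, 143.12], [-76.62, 256.62], [0, 156.53], [-152.29, 152.29]. Speed limits (degrees/s): [136.94, 136.94, 159.86, 180, 180, 180].

## Interface

Orientations are given as [roll, pitch, yaw] about the fixed x, y, z axes, in that order (R = Rz(yaw) Ry(pitch) Rx(roll)).
In Python, from bench import sense, optics, hand_in, spotter, r gives the robot as it stands.
- The arm moves only by the tool apply_moves, never from a script. Its argument "series" is a list of rows, each a list of 3 entries, a list of its own where there are three numbers: the opening, from 0 (shut) to 1 (fully open), then the shift along the world's x, y, z in m, then the turn about the world's z in rad. In form: [[grip, [x, y, z], turn], ...]. A call has 1 to 5 rows; each row is the pose to reach, as a shift and turn from the pose measured when the call began; what a row does not reach only later rows make up. A row lasts 1/8 s, in which the tool goes at most 62.5 mm and 10.7 degrees, less where a joint would pass 70% of its speed; a pose out of reach is approached as far as the arm can. A call with a gripper value outside its range is refused whole. The fingers move at their own pace and stop on an object; "grip_force" is the grip in N (left out, the last holds). Time passes only in rows, so rows that repeat a pose let the fingers close. It gives the time, the measured TCP pose, the force and the opening at its end, in the units of the state.
- sense(): the state, without advancing time (a new reading comes with each control period).
- optics.snapshot(name): name is "side" or "top" or "wrist"; returns a dict with "color" (480x640x3 uint8, blue, green, red), "intrinsics" (3x3 intrinsics, pixels), "distortion" ([k1, k2, p1, p2, k3] as OpenCV has them; the pictures are not rectified), "rvec" (rotation vector, rad) and "tvec" (3), from world to camera coordinates, as OpenCV has them. Camera axes: x right, y down, z forward; pixel columns grow to the right and rows downward; lengths in mm; the calibration is good to about 2 mm. A picture is of the moment at which its call begins. There is no depth.
- hand_in(): hands the job in, once; it reports no verdict.
Trained networks look in a picture, given as the dict that the camera call returned (one of the last four; its "shot" number tells which), for a name from the list of things; names that differ only in an ending like _2 or _b are one class to them, and where a whole thing is asked for, a point or a joint stands for the part that bears it (a point fixed in the world has none). Each returns a list of dicts, best first, with "p" (0 to 1); they miss things now and then, are a little off and sometimes report something else, mostly with a low value. They report only what shows in the picture. A call takes as long as a camera call. They do not tell look-alikes from the thing itself.
- spotter.search_frame(picture, query): "xyz" ([x, y, z] in mm, in the coordinates of the camera as it stood for that picture, good to about 4 mm: the middle of the surface that is visible of it).
- spotter.masks_of(picture, query): "mask" (480x640 bool, what is visible of it).
The state is a dict: "time": time; "joint_pos": joint angles; "qd": joint speeds; "joint_efforts": joint torques, N m; "tool_pos": TCP position; "tcp_rot": TCP orientation; "ft_force": force on the tool from outside, world axes, zero at the start; "wrist_torque": the same for the moment, N m; "finger_gap": finger opening in mm.
Only numpy, scipy, OpenCV 4.12 (cv2) and the standard library are available. Lean on these libraries where they do the work, as an engineer would, in place of code of your own. Each camera call takes 0.05 s, during which the arm holds its last target.

## Task

Load the flat steel test blank into the piercing die: press it down hard onto the die bed with the fingertips, against the spring lifter that cocks its nose up, and slide it along between the guide rails, under the bridge and on under the drag spring until its nose butts against the end stop. Then take the hand away, leaving the blank lying flat, held by the spring. Never pick the blank up off the die, keep off the leaf of the drag spring (the blank alone must lift it), and leave the other things on the bench and on the die as they are.

Things in the scene. Friction and masses are not known exactly. Their poses are not given: they have to be found in the camera images.
- die: Lower half of a piercing die, fixed on the bench: dark cast-iron shoe 310 x 180 x 22 mm with a grey steel die plate 280 x 100 mm on it; the plate's top (the bed) is 36 mm above the origin. Origin: centre of the shoe's underside. x = feed direction, y across, z up. On the bed two guide rails along x, 9 mm high, 19 mm wide, inner faces at y = +-31 mm. Brass bushings on the shoe at x 105, y +-70, 22 mm high.
- bridge_mouth (a point): Point on the bed, mid-way between the rails, under the entry face of the bridge (die x = 34 mm). The bridge is a steel bar over both rails, 16 mm along x, 100 mm across; its underside is 9 mm above the bed, its top 21 mm, screws and clamp plate on it reach 28 mm. Fingers must stop short of it.
- stop_face (a point): Foot of the end stop's face, on the bed mid-way between the rails (die x = 120 mm); the blank's nose belongs here. The stop block is 60 mm across and 14 mm high.
- blank: Flat bright steel test blank 150 x 60 x 5 mm, 0.3 to 0.42 kg, loose between the rails. Origin: centre of its underside; x along it towards the nose (as the die's x). At the start its tail is on the bed, its nose cocked up 6 to 8 mm and 18 to 34 mm short of the bridge, too high to pass under it. Home, 64 mm stick out before the bridge: a spot 30 to 40 mm from the tail can be pressed all the way.
- blank_nose (a point): Middle of the blank's nose end, at its underside (75 mm ahead of the blank's origin). The die is oiled, so the blank slides on it with friction of only about 0.12; fingertips hold the blank's dry top at about 1.0 and drag it along when they press hard enough.
- lifter (a joint): Spring lifter: a rounded steel bar 46 mm long across the bed at die x = -12 mm that pushes the blank up from below. 0 = flush with the bed, 0.006 = fully up (m). About 3 N on it presses it flush; pressing the blank 35 mm from its tail, about 3 to 6 N lays it flat.
- leaf (a joint): Angle (rad) of the drag spring: a dark blued leaf 30 mm wide, clamped on the bridge, sloping down from it along +x to a foot at die x = 92 mm. 0 = down, foot 1 mm above the bed; about 0.10 with the blank under the foot. It presses the blank with 6 to 9 N; dragging the blank in takes some 5 to 9 N along x, so press with 15 to 25 N.
- lap_ring: Bystander: copper lap ring, outside diameter 68 mm, 22 mm high, on the bench. Origin: centre of its underside.
- spool: Bystander: blued steel spool, diameter 52 mm, 52 mm high, on the bench. Origin: centre of its underside.
- valve_cap: Bystander: green cast-iron valve cap, flange diameter 68 mm, 48 mm high, on the bench. Origin: centre of its underside.
- paste_tin: Bystander: round tin of lapping paste, diameter 60 mm, 45 mm high, on the bench. Origin: centre of its underside.
- dial: Bystander: chrome dial indicator lying on its back, diameter 62 mm, 23 mm high, its stem 72 mm out along its x axis. Origin: centre of its underside.
- wrench: Bystander: black steel open-ended wrench lying flat on the bench, about 165 mm long, 8 mm high. Origin: near its middle, underside; x along its length.
- hex_key: Bystander: black L-shaped hex key, 95 x 25 x 5 mm, lying on the ledge of the die's shoe, on the robot's side, beside the rails. Origin: middle of its long leg, underside.
Not all that is in view belongs to the job. What is shaped like the blank but red or yellow is not meant.

How it is judged (in metres and radians):
On the way:
1. the blank, pressed flat by the fingers, enters under the drag spring and lifts it (value of joint leaf above 0.05 rad and contact force between the fingers and blank above 4 N and angle between the z axis of blank and the z axis of die, either way round below 0.035 rad), for 0.1 s.
At the end, for the whole second after the job is handed in: The blank's nose is against the end stop (within 3.5 mm) and down on the bed, the blank lies flat on the die bed (within 0.03 rad), is under the lifted drag spring (leaf over 0.06 rad) and is at rest (x of blank_nose in the frame of die above 0.1165 m and z of blank_nose in the frame of die below 0.039 m and angle between the z axis of blank and the z axis of die, either way round below 0.03 rad and value of joint leaf above 0.06 rad and linear speed of blank below 0.01 m/s); the robot touches nothing.
It fails at once if the blank is picked up off the die (its middle more than 20 mm above the bed) (z of blank in the frame of die above 0.056 m).
It fails at once if the robot touches the leaf of the drag spring (over 1 N) (contact force between any of the fingers, the arm and leaf above 1 N).
It fails at once if a bystander is moved by more than 15 mm (distance of any of lap_ring, spool, valve_cap, paste_tin, dial, wrench, hex_key from where it was at the start of the episode above 0.015 m).
It also fails if it takes over 51 s, if anything falls off the work surface, if the arm or the gripper's body presses on something with over 40 N, if the wrist force passes 120 N, or if a joint passes its speed limit or range.

## Working session

There is one attempt and no reset: what is moved stays moved. The work goes in short steps, Python scripts to look and compute and a tool call to move; the robot and the scene stay as the last step left them, time stands still between calls to the robot, and variables do not carry over. Pictures are saved under pics/ and viewed, and the job is handed in when it is done.

Besides the shell and the picture viewer there is one more tool, called after "Emit:" by a JSON object that holds its "fn" and its "kwargs", one argument or row to a line. apply_moves: Moves the arm, as the interface text tells. Its arguments: {"type":"object","properties":{"series":{"type":"array"},"grip_force":{"type":"number"}},"required":["series"]}

```bash
ls; mkdir -p pics
python3 - <<'E'
from bench import sense, optics, r
import cv2
print({k:v for k,v in sense().items()}); print(r.tip_extent)
for n in ("top","side"):
    p=optics.snapshot(n); cv2.imwrite(f"pics/{n}0.png",p["color"])
    print(n,p["intrinsics"],p["distortion"],p["rvec"],p["tvec"])
E
```

```text
pics
{'time': 0.0, 'joint_pos': array([ 6.37462982e+01,  7.51519626e+00,  8.53305847e+01,  1.61086366e-03,
        8.72618285e+01, -4.89339754e+00]), 'qd': array([-0.00527565, -0.02478453, -0.04254635, -0.02380282,  0.02944563,
       -0.03155688]), 'joint_efforts': array([ 5.64961065e-04, -5.69388270e+01, -5.00559676e+01, -1.21828930e-04,
        1.45654759e-02,  3.17955266e-05]), 'tool_pos': array([218.27260949, 558.30977797, 241.23098895]), 'tcp_rot': array([-1.79892920e+02, -1.07823249e-02,  1.58639607e+02]), 'ft_force': array([0.17252728, 0.22424213, 0.05927202]), 'wrist_torque': array([-0.01702699, -0.01832168, -0.01684971]), 'finger_gap': 85.4583786956379}
11.0
top [[605.42182781   0.         315.26168479]
 [  0.         605.42182781 237.5022367 ]
 [  0.           0.           1.        ]] [-0.10220287  0.          0.          0.          0.        ] [ 2.13863643 -2.14175904  0.19355959] [ -51.56019224  555.06705357 1124.947528  ]
side [[577.69805641   0.         328.40297725]
 [  0.         577.69805641 246.47244848]
 [  0.           0.           1.        ]] [0.01958945 0.         0.         0.         0.        ] [ 2.36743035 -0.58343568  0.19260585] [-530.77341172  215.68101802 1072.0769704 ]
```

View pics/top0.png

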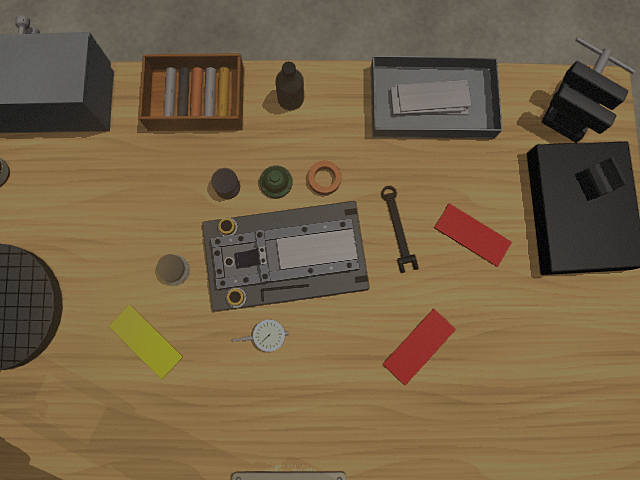

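View pics/side0.png

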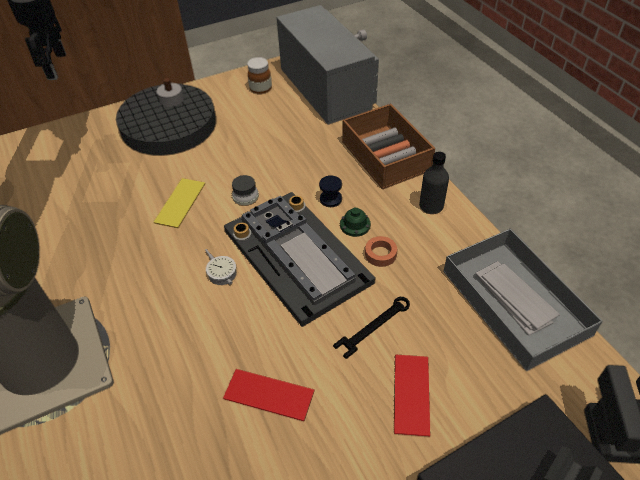

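Run:
```python
import cv2
a=cv2.imread("pics/top0.png")[190:320,190:380]
cv2.imwrite("pics/top0z.png",cv2.resize(a,None,fx=4,fy=4,interpolation=cv2.INTER_CUBIC))
a=cv2.imread("pics/side0.png")[180:330,210:390]
cv2.imwrite("pics/side0z.png",cv2.resize(a,None,fx=4,fy=4,interpolation=cv2.INTER_CUBIC))
```

```text
(no output)
```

View pics/top0z.png

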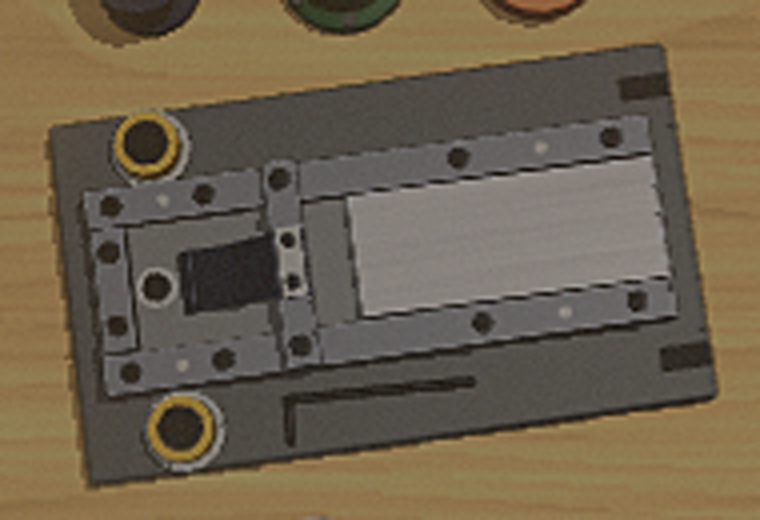

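View pics/side0z.png

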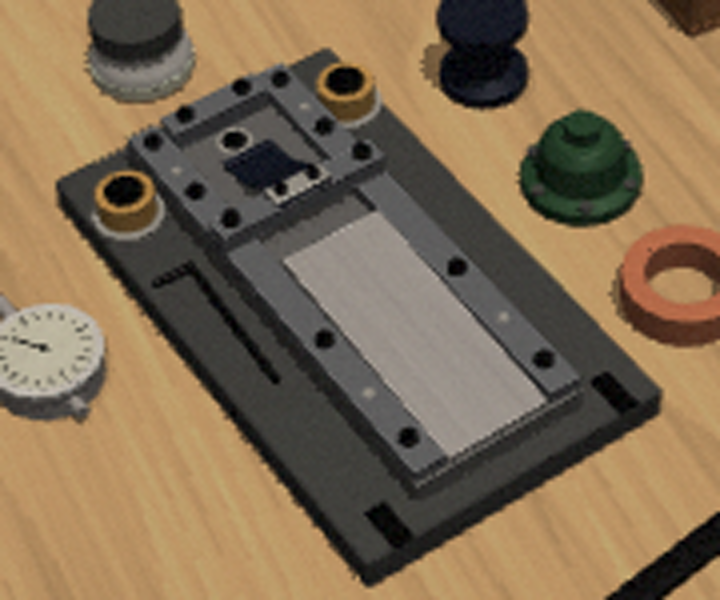

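```bash
cat > h.py <<'E'
import numpy as np, cv2
from scipy.optimize import least_squares
def proj(P,p):
    q,_=cv2.projectPoints(np.asarray(P,float).reshape(-1,1,3),np.array(p["rvec"]),np.array(p["tvec"]),np.array(p["intrinsics"]),np.array(p["distortion"]))
    return q[:,0]
def d2w(P,s):
    P=np.asarray(P,float); c,n=np.cos(s[2]),np.sin(s[2])
    return np.stack([s[0]+c*P[:,0]-n*P[:,1],s[1]+n*P[:,0]+c*P[:,1],P[:,2]],1)
def ray(px,p,z):
    K=np.array(p["intrinsics"]);u=cv2.undistortPoints(np.array([[px]],float),K,np.array(p["distortion"]))[0,0]
    R=cv2.Rodrigues(np.array(p["rvec"]))[0]; t=np.array(p["tvec"]).ravel()
    c=-R.T@t; d=R.T@np.array([u[0],u[1],1]); return c+d*(z-c[2])/d[2]
E
cat > fit.py <<'E'
from h import *
from bench import optics,spotter
T=optics.snapshot("top"); S=optics.snapshot("side")
tp={(155,-90,22):(50,128),(-155,-90,22):(663,45),(-155,90,22):(714,395),(155,90,22):(90,485),(105,-70,44):(150,143),(105,70,44):(184,428),(140,-50,45):(84,195),(-140,-50,45):(648,118),(-140,50,45):(676,318),(140,50,45):(107,395)}
sp={(155,90,22):(58,190),(155,-90,22):(330,52),(105,70,44):(125,190),(105,-70,44):(346,80)}
def res(s,flat=True):
    a=proj(d2w(list(tp),s),T)-(np.array(list(tp.values()))/4-.375+190)
    b=proj(d2w(list(sp),s),S)-(np.array(list(sp.values()))/4-.375+[210,180])
    return np.r_[a,b].ravel()
o=least_squares(res,[470,0,1.7],loss="soft_l1")
print(o.x,np.degrees(o.x[2]));print(res(o.x).reshape(-1,2).round(1))
np.save("die.npy",o.x)
c,n=np.cos(o.x[2]),np.sin(o.x[2])
def w2d(w): d=w[:2]-o.x[:2]; return [c*d[0]+n*d[1],-n*d[0]+c*d[1],w[2]]
for q in [(348,197),(362,316)]: print("nose",w2d(ray(np.array(q)/4-.375+190,T,48)))
for q in [(650,157),(668,275)]: print("tail",w2d(ray(np.array(q)/4-.375+190,T,41)))
R=lambda p:cv2.Rodrigues(np.array(p["rvec"]))[0]
for nme,p in (("T",T),("S",S)):
  for q in ("die","blank","hex_key","leaf"):
    for d in spotter.search_frame(p,q)[:2]:
        w=R(p).T@(np.array(d["xyz"])-np.array(p["tvec"]).ravel()); print(nme,q,round(d["p"],2),w.round(1),np.round(w2d(w),1))
E
python3 fit.py
```

```text
[524.57627643   6.72866773   1.70707468] 97.80817423644042
[[-0.2 -0.7]
 [ 0.7 -0.6]
 [ 1.7  0.9]
 [-0.1  0.2]
 [-0.6 -0.1]
 [-0.6 -0. ]
 [-0.8 -0.7]
 [ 0.9 -0.8]
 [ 1.6 -0.3]
 [-0.8  0.3]
 [-1.5 -1.6]
 [-0.2 -0.9]
 [-0.3  1.3]
 [-0.2  1.3]]
nose [np.float64(11.687776798929875), np.float64(-29.416316767708434), np.float64(48.0)]
nose [np.float64(12.453391107577133), np.float64(28.82639115380821), np.float64(48.0)]
tail [np.float64(-136.56444834298782), np.float64(-30.18393972003321), np.float64(41.0)]
tail [np.float64(-136.59953193985547), np.float64(28.449213150854263), np.float64(41.0)]
T die 0.71 [509.4  34.   24.2] [29.  11.4 24.2]
T blank 0.98 [357.8 280.7   3.3] [294.1 128.    3.3]
T blank 0.84 [ 566.4 -375.7    4.8] [-384.6   10.5    4.8]
T hex_key 0.57 [463.6  19.7  28.2] [21.2 58.6 28.2]
T hex_key 0.41 [512.1  31.4  21.7] [26.2  9.  21.7]
T leaf 0.69 [515.1  78.6  45.4] [72.5 -0.4 45.4]
S die 0.97 [497.4  -5.7  22.3] [-8.6 28.6 22.3]
S blank 0.89 [352.6 273.8   7.1] [288.  134.1   7.1]
S blank 0.73 [ 562.6 -375.1    6.7] [-383.5   14.2    6.7]
S hex_key 0.33 [665.  117.8  46.7] [  90.9 -154.2   46.7]
S leaf 0.64 [516.3  89.2  45.1] [82.8 -3.  45.1]
```

Emit:
{"fn": "apply_moves", "kwargs": {
  "series": [
    [0,[0.024,-0.049,0],-0.08],
    [0,[0.048,-0.098,0],-0.16],
    [0,[0.072,-0.147,0],-0.24],
    [0,[0.096,-0.196,0],-0.32],
    [0,[0.12,-0.245,0],-0.4]
  ],
  "grip_force": 60
}}

```text
time: 1.23
tool_pos: [339.1, 312.3, 242.6]
tcp_rot: [179.9, 0.0, 135.6]
ft_force: [0.9, -1.3, 0.4]
finger_gap: 0.1
```

Emit:
{"fn": "apply_moves", "kwargs": {
  "series": [
    [0,[0.024,-0.049,0],-0.08],
    [0,[0.048,-0.098,0],-0.16],
    [0,[0.072,-0.147,0],-0.24],
    [0,[0.096,-0.196,0],-0.32],
    [0,[0.12,-0.245,0],-0.4]
  ]
}}

```text
time: 1.85
tool_pos: [459.7, 65.5, 243.0]
tcp_rot: [179.9, 0.0, 112.5]
ft_force: [0.6, 1.5, -0.3]
finger_gap: -0.2
```

Target (539, -94), yaw 97.8.

Emit:
{"fn": "apply_moves", "kwargs": {
  "series": [
    [0,[0.025,-0.05,0],-0.08],
    [0,[0.05,-0.1,0],-0.16],
    [0,[0.079,-0.16,-0.02],-0.256],
    [0,[0.079,-0.16,-0.06],-0.256],
    [0,[0.079,-0.16,-0.11],-0.256]
  ]
}}

```text
time: 2.48
tool_pos: [539.8, -96.1, 132.8]
tcp_rot: [179.7, 0.1, 97.7]
ft_force: [0.8, 0.9, -0.6]
finger_gap: 0.2
```

Run:
```python
from h import *
from bench import optics,sense
for i in range(4): s=sense(); W=optics.snapshot(["wrist","top","wrist","side"][i]); print(s["time"],s["tool_pos"],s["tcp_rot"],s["ft_force"]); cv2.imwrite(f"pics/a{i}.png",W["color"])
```

```text
2.475 [539.84851311 -96.06553455 132.80762911] [1.79744499e+02 9.29786270e-02 9.77250066e+01] [ 0.81771586  0.85624811 -0.56316005]
2.525 [534.82800835 -94.22411811 124.23715029] [-1.79631905e+02 -1.77250723e-01  9.77605682e+01] [-3.22341411  1.58212533 -5.46611522]
2.575 [534.30768356 -93.65786481 126.57464642] [-179.52457733   -0.22259812   97.8027896 ] [-1.19083971  0.11565724 -0.22033185]
2.625 [536.17843813 -93.86653551 130.14455836] [-1.79751587e+02 -1.26102582e-01  9.78325770e+01] [ 0.08675168 -0.2809526   0.89695267]
```

View pics/a2.png

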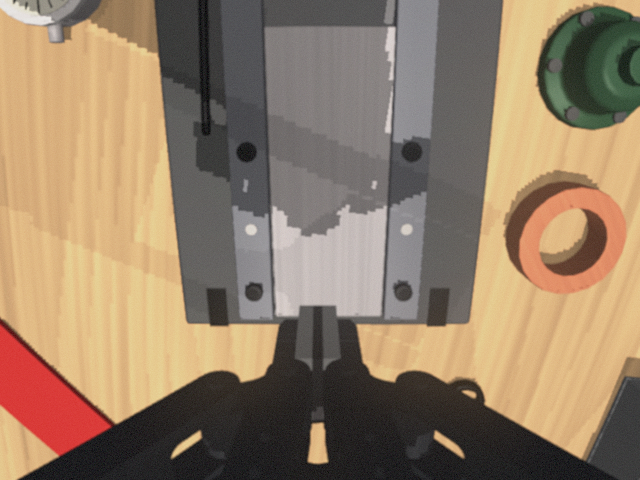

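View pics/a3.png

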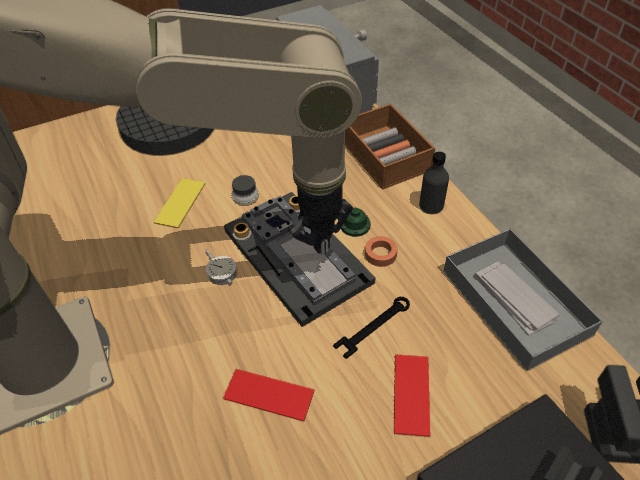

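Emit:
{"fn": "apply_moves", "kwargs": {
  "series": [
    [0,[0,0,-0.03],0],
    [0,[0,0,-0.05],0],
    [0,[0,0,-0.05],0],
    [0,[0,0,-0.05],0],
    [0,[0,0,-0.05],0]
  ]
}}

```text
time: 3.3
tool_pos: [539.6, -94.5, 85.2]
tcp_rot: [179.8, 0.1, 97.9]
ft_force: [0.4, -0.1, 0.8]
finger_gap: -0.0
```

Run:
```python
from h import *
from bench import optics,sense
s=sense(); W=optics.snapshot("wrist"); print(s["time"],s["tool_pos"],s["tcp_rot"],s["ft_force"]);im=W["color"].copy()
D=np.load("die.npy")
P=[(x,y,z) for x,y,z in [(-140,31,45),(20,31,45),(-140,-31,45),(20,-31,45),(-140,50,45),(-140,-50,45),(-155,90,22),(-155,-90,22),(155,90,22),(155,-90,22),(12,-30,48),(12,30,48),(-137,-30,41),(-137,30,41)]]
for q in proj(d2w(P,D),W): 
    if abs(q).max()<2000: cv2.drawMarker(im,tuple(int(v) for v in q.round()),(0,0,255),0,12)
t=s["tool_pos"]+np.array([0,0,-11]); q=proj([t],W)[0]; cv2.drawMarker(im,tuple(int(v) for v in q),(0,255,0),0,12)
cv2.imwrite("pics/b.png",im)
print(sense()["tool_pos"])
```

```text
3.3 [539.59678101 -94.51783075  85.24496334] [1.79810655e+02 6.14229003e-02 9.78607904e+01] [ 0.35632103 -0.06394941  0.76491186]
[539.30425831 -94.4610494   84.80730624]
```

View pics/b.png

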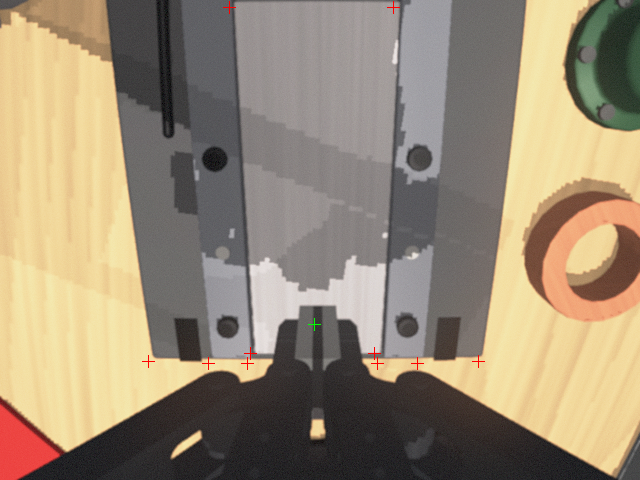

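Emit:
{"fn": "apply_moves", "kwargs": {
  "series": [
    [0,[0,0,-0.015],0],
    [0,[0,0,-0.025],0],
    [0,[0,0,-0.029],0],
    [0,[0,0,-0.031],0],
    [0,[0,0,-0.032],0]
  ]
}}

```text
time: 3.98
tool_pos: [539.1, -94.4, 52.8]
tcp_rot: [179.9, 0.0, 97.9]
ft_force: [-2.9, 1.2, 2.7]
finger_gap: -0.0
```

Emit:
{"fn": "apply_moves", "kwargs": {
  "series": [
    [0,[0,0,-0.001],0],
    [0,[0,0,-0.0015],0],
    [0,[0,0,-0.0015],0]
  ]
}}

```text
time: 4.35
tool_pos: [539.1, -94.3, 52.1]
tcp_rot: [179.9, 0.0, 97.9]
ft_force: [-4.8, 2.0, 7.9]
finger_gap: -0.3
```

Emit:
{"fn": "apply_moves", "kwargs": {
  "series": [
    [0,[0,0,-0.001],0],
    [0,[0,0,-0.002],0],
    [0,[0,0,-0.002],0]
  ]
}}

```text
time: 4.72
tool_pos: [539.2, -94.3, 52.0]
tcp_rot: [179.9, 0.0, 97.9]
ft_force: [-12.1, 3.1, 19.6]
finger_gap: -0.4
```

Emit:
{"fn": "apply_moves", "kwargs": {
  "series": [
    [0,[-0.001,0.002,-0.002],0],
    [0,[-0.002,0.005,-0.002],0],
    [0,[-0.0025,0.01,-0.002],0],
    [0,[-0.003,0.015,-0.002],0]
  ]
}}

```text
time: 5.22
tool_pos: [537.5, -81.6, 52.0]
tcp_rot: [179.8, 0.3, 97.9]
ft_force: [-5.4, -9.5, 11.2]
finger_gap: 0.0
```

Run:
```python
from h import *
from bench import optics,sense
s=sense(); W=optics.snapshot("wrist"); T=optics.snapshot("top");S=optics.snapshot("side");print(s["time"],s["tool_pos"],s["tcp_rot"],s["ft_force"])
cv2.imwrite("pics/c.png",W["color"])
cv2.imwrite("pics/cs.png",cv2.resize(S["color"][180:330,210:390],None,fx=4,fy=4,interpolation=2))
```

```text
5.225 [537.48457747 -81.5562162   52.04955629] [179.76470219   0.27568128  97.85842075] [-5.4325193  -9.46639965 11.17034943]
```

View pics/c.png

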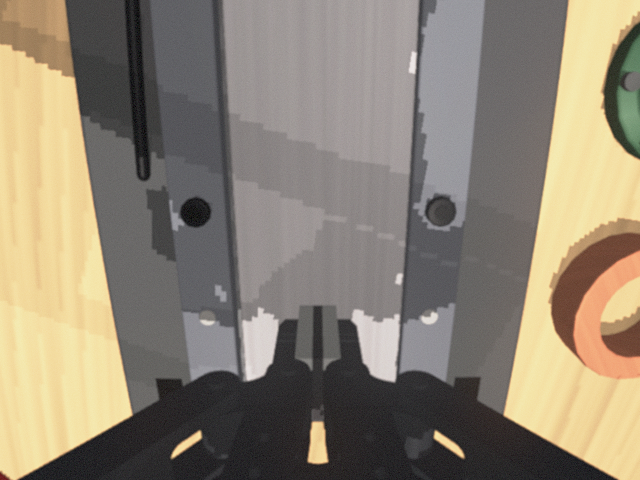

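View pics/cs.png

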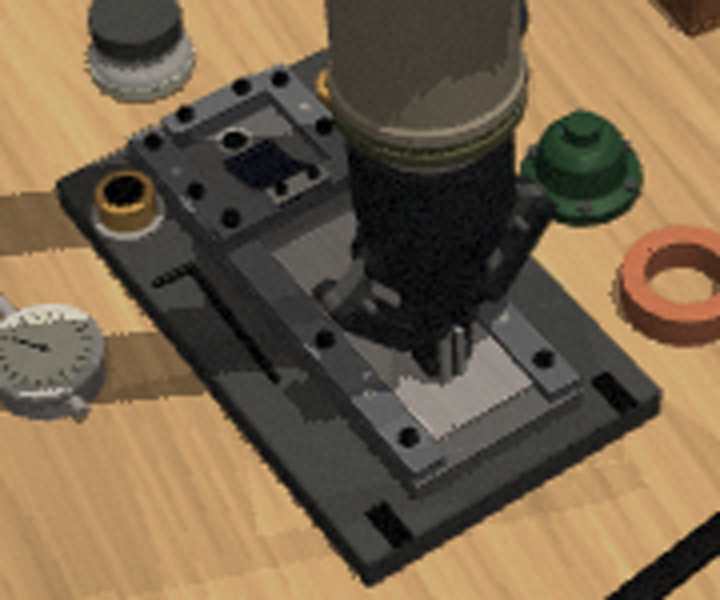

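```bash
cat > chk.py <<'E'
from h import *
from bench import optics,sense
D=np.load("die.npy")
def w2d(w):
    c,n=np.cos(D[2]),np.sin(D[2]);d=w[:2]-D[:2]; return np.array([c*d[0]+n*d[1],-n*d[0]+c*d[1],w[2]]).round(1)
E
python3 - <<'E'
from chk import *
s=sense();S=optics.snapshot("side");print(w2d(s["tool_pos"]),s["ft_force"])
for q,z in (((283,262),48),((270,245),41),((270,245),48),((444,441),41),((530,386),41),((453,458),41),((547,402),41)): print(q,z,w2d(ray(np.array(q)/4-.375+[210,180],S,z)))
cv2.imwrite("pics/d.png",cv2.resize(S["color"][225:300,260:360],None,fx=8,fy=8,interpolation=2))
E
```

```text
[-88.7  -0.8  52. ] [-5.44048403 -7.04422743 13.01836455]
(283, 262) 48 [12.2 28.1 48. ]
(270, 245) 41 [31.7 24.6 41. ]
(270, 245) 48 [26.1 27.4 48. ]
(444, 441) 41 [-125.8   23.1   41. ]
(530, 386) 41 [-123.   -30.4   41. ]
(453, 458) 41 [-136.7   25.3   41. ]
(547, 402) 41 [-135.9  -31.4   41. ]
```

View pics/d.png

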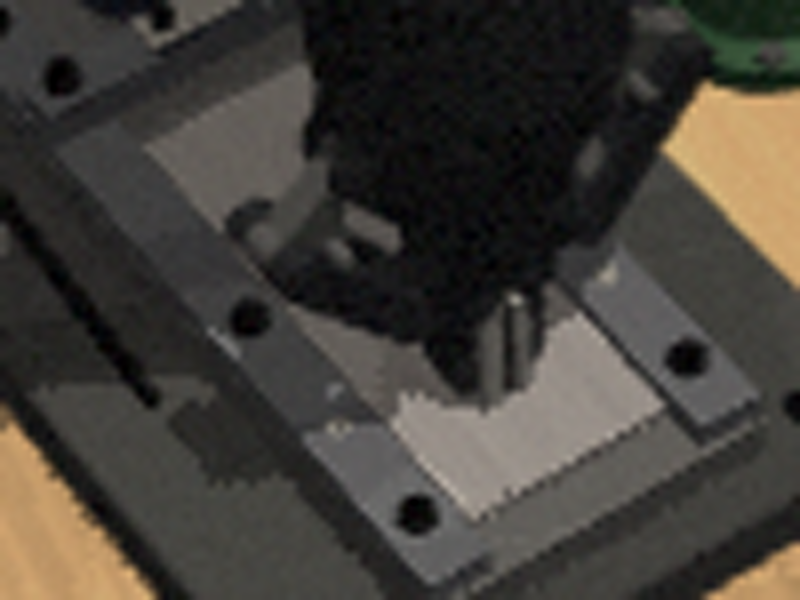

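Emit:
{"fn": "apply_moves", "kwargs": {
  "series": [
    [0,[-0.001,0,-0.0025],0],
    [0,[-0.001,0,-0.0025],0],
    [0,[-0.001,0,-0.0025],0]
  ]
}}

```text
time: 5.8
tool_pos: [537.4, -81.1, 52.0]
tcp_rot: [179.7, 0.3, 97.9]
ft_force: [-9.9, 3.6, 20.6]
finger_gap: -0.2
```

Run:
```python
from chk import *
from bench import spotter
s=sense();S=optics.snapshot("side");print(w2d(s["tool_pos"]),s["ft_force"])
cv2.imwrite("pics/e.png",cv2.resize(S["color"][225:300,260:360],None,fx=8,fy=8,interpolation=2))
```

```text
[-88.8  -0.8  52. ] [-9.86023644  3.57254363 20.59916815]
```

View pics/e.png

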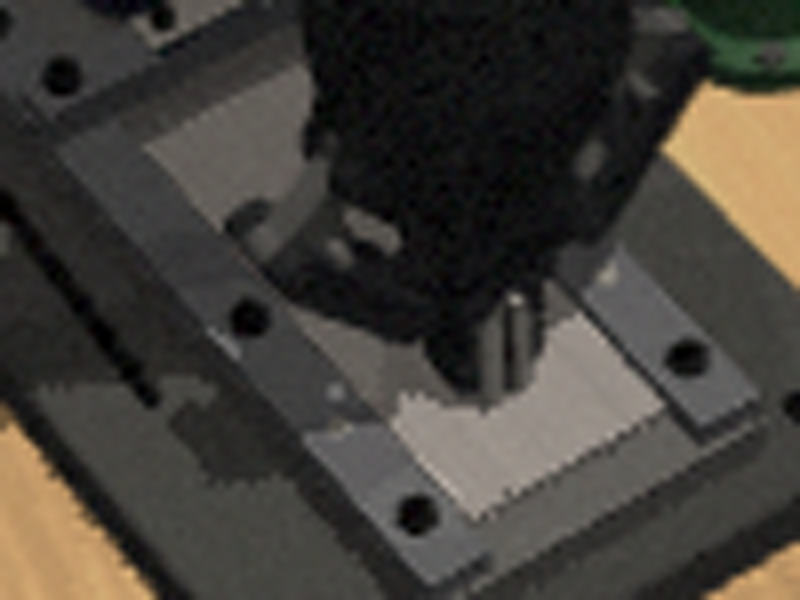

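Emit:
{"fn": "apply_moves", "kwargs": {
  "series": [
    [0,[-0.0015,0.002,-0.0025],0],
    [0,[-0.002,0.004,-0.0025],0],
    [0,[-0.0025,0.007,-0.0025],0],
    [0,[-0.003,0.01,-0.0025],0],
    [0,[-0.003,0.01,-0.0025],0]
  ]
}}

```text
time: 6.48
tool_pos: [536.3, -73.3, 52.1]
tcp_rot: [179.5, 0.5, 97.9]
ft_force: [-5.6, -7.3, 12.8]
finger_gap: 0.3
```

Run:
```python
from chk import *
s=sense();S=optics.snapshot("side");print(w2d(s["tool_pos"]),s["ft_force"])
cv2.imwrite("pics/f.png",cv2.resize(S["color"][225:300,260:360],None,fx=8,fy=8,interpolation=2))
```

```text
[-80.9  -0.7  52.1] [-5.56788134 -7.27208763 12.82284533]
```

View pics/f.png

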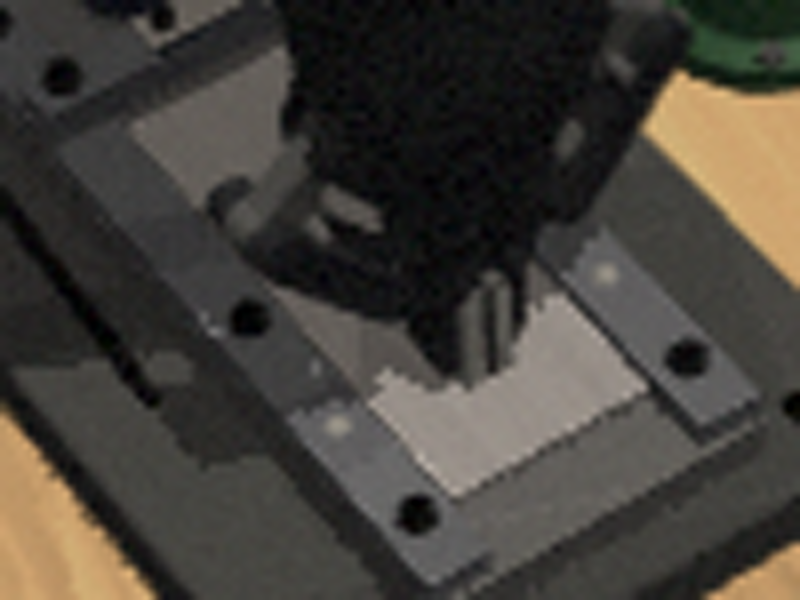

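Emit:
{"fn": "apply_moves", "kwargs": {
  "series": [
    [0,[-0.001,0.002,-0.0035],0],
    [0,[-0.002,0.004,-0.0035],0],
    [0,[-0.0025,0.007,-0.0035],0],
    [0,[-0.003,0.01,-0.0035],0],
    [0,[-0.0035,0.012,-0.0035],0]
  ]
}}

```text
time: 7.15
tool_pos: [535.0, -64.7, 52.0]
tcp_rot: [179.2, 0.9, 97.8]
ft_force: [-6.3, -12.3, 18.9]
finger_gap: -0.0
```

Run:
```python
from chk import *
s=sense();S=optics.snapshot("side");print(w2d(s["tool_pos"]),s["ft_force"])
cv2.imwrite("pics/g.png",cv2.resize(S["color"][210:300,250:360],None,fx=7,fy=7,interpolation=2)[:600])
```

```text
[-72.2  -0.6  52. ] [ -6.25913218 -12.2943731   18.91361352]
```

View pics/g.png

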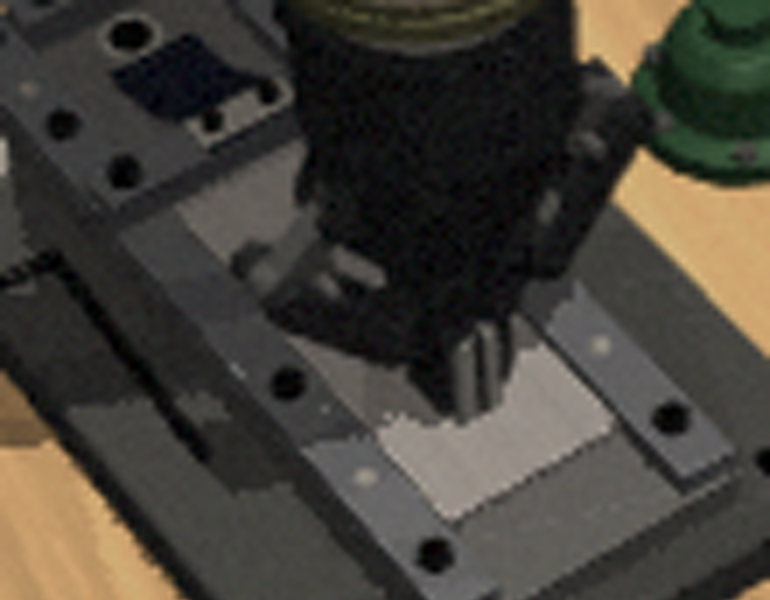

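Run:
```python
from chk import *
s=sense();S=optics.snapshot("side");print(w2d(s["tool_pos"]),s["ft_force"],s["tcp_rot"])
for q,k,o in (((453,458),4,(210,180)),((547,402),4,(210,180)),((480,518),8,(260,225)),((662,408),8,(260,225)),((455,497),8,(260,225)),((648,388),8,(260,225)),((450,518),7,(250,210)),((612,425),7,(250,210))): print(q,w2d(ray((np.array(q)+.5)/k-.5+o,S,41)))
```

```text
[-72.   -0.7  52. ] [ -8.52494056 -12.56362196  19.59111306] [179.24106561   0.84784502  97.83811472]
(453, 458) [-136.7   25.3   41. ]
(547, 402) [-135.9  -31.4   41. ]
(480, 518) [-123.5   24.    41. ]
(662, 408) [-122.1  -31.6   41. ]
(455, 497) [-114.7   25.3   41. ]
(648, 388) [-114.9  -32.5   41. ]
(450, 518) [-105.5   25.1   41. ]
(612, 425) [-105.1  -30.8   41. ]
```

Emit:
{"fn": "apply_moves", "kwargs": {
  "series": [
    [0,[-0.003,0.003,-0.0035],0],
    [0,[-0.0035,0.006,-0.004],0],
    [0,[-0.004,0.009,-0.004],0],
    [0,[-0.0045,0.012,-0.004],0],
    [0,[-0.0045,0.012,-0.004],0]
  ]
}}

```text
time: 7.88
tool_pos: [533.6, -55.5, 52.0]
tcp_rot: [178.9, 1.2, 97.8]
ft_force: [-5.9, -10.1, 21.4]
finger_gap: -0.1
```

```bash
cat > look.py <<'E'
import sys
from chk import *
s=sense();S=optics.snapshot("side");print(s["time"],w2d(s["tool_pos"]),s["ft_force"],s["tcp_rot"])
cv2.imwrite(sys.argv[1],cv2.resize(S["color"][195:300,250:360],None,fx=5.5,fy=5.5,interpolation=2))
E
python3 look.py pics/i.png
```

```text
7.875 [-62.9  -0.5  52. ] [ -5.88638199 -10.11758147  21.41570079] [178.91051212   1.1852868   97.82245084]
```

View pics/i.png

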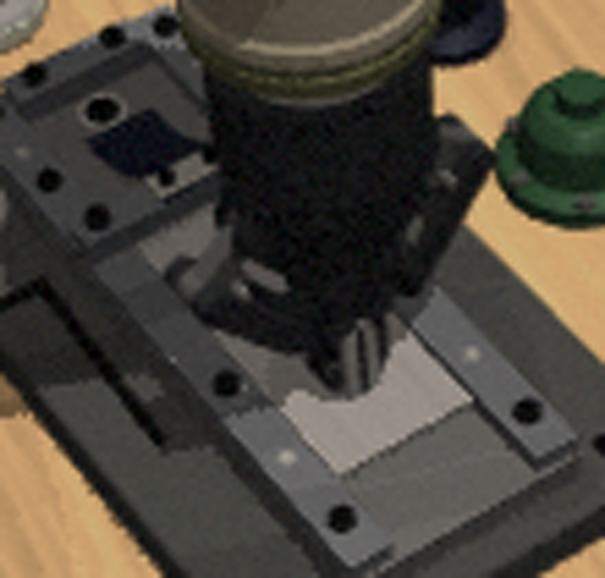

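Emit:
{"fn": "apply_moves", "kwargs": {
  "series": [
    [0,[-0.003,0.004,-0.004],0],
    [0,[-0.0035,0.009,-0.004],0],
    [0,[-0.004,0.014,-0.004],0],
    [0,[-0.005,0.019,-0.004],0],
    [0,[-0.0055,0.024,-0.004],0]
  ]
}}

```text
time: 8.55
tool_pos: [530.8, -35.1, 52.0]
tcp_rot: [178.7, 1.6, 97.8]
ft_force: [-10.2, -16.8, 24.0]
finger_gap: -0.1
```

```bash
python3 look.py pics/j.png
```

```text
8.55 [-42.3  -0.5  52. ] [-10.1793553  -16.82115755  24.0284255 ] [178.6524425    1.58019402  97.79097119]
```

View pics/j.png

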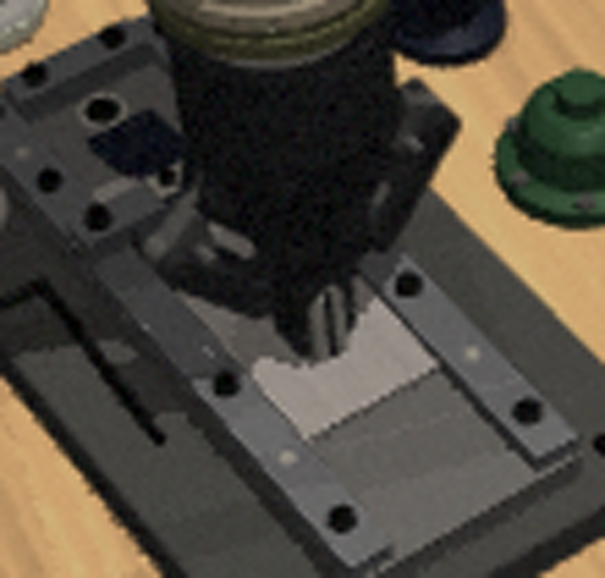

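Emit:
{"fn": "apply_moves", "kwargs": {
  "series": [
    [0,[-0.004,0.003,-0.0045],0],
    [0,[-0.006,0.008,-0.0045],0],
    [0,[-0.0065,0.012,-0.005],0],
    [0,[-0.007,0.016,-0.005],0],
    [0,[-0.0075,0.02,-0.005],0]
  ]
}}

```text
time: 9.22
tool_pos: [528.2, -18.7, 52.0]
tcp_rot: [178.1, 2.0, 97.8]
ft_force: [-1.2, -18.0, 22.2]
finger_gap: 0.0
```

```bash
python3 look.py pics/k.png
```

```text
9.225 [-25.7  -0.2  52. ] [ -1.18082747 -18.03944743  22.19052106] [178.12346629   2.03626699  97.75751403]
```

View pics/k.png

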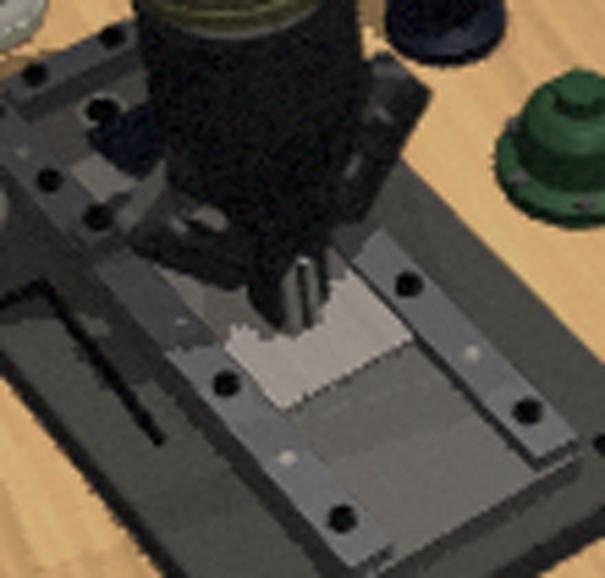

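Run:
```python
from chk import *
S=optics.snapshot("side")
for q in ((305,440),(437,368),(285,408),(410,338)): print(q,w2d(ray((np.array(q)+.5)/5.5-.5+[250,195],S,41)))
for q in ((75,155),): print(q,w2d(ray((np.array(q)+.5)/5.5-.5+[250,195],S,41)))
```

```text
(305, 440) [-76.8  26.8  41. ]
(437, 368) [-77.3 -31.   41. ]
(285, 408) [-60.2  24.5  41. ]
(410, 338) [-59.7 -31.2  41. ]
(75, 155) [93.3 21.4 41. ]
```

Emit:
{"fn": "apply_moves", "kwargs": {
  "series": [
    [0,[-0.003,0.003,-0.006],0],
    [0,[-0.005,0.006,-0.0065],0],
    [0,[-0.006,0.01,-0.0065],0],
    [0,[-0.0065,0.014,-0.007],0],
    [0,[-0.007,0.018,-0.007],0]
  ]
}}

```text
time: 9.95
tool_pos: [526.6, -6.4, 52.0]
tcp_rot: [177.6, 2.7, 97.7]
ft_force: [-11.8, -28.9, 39.4]
finger_gap: 0.2
```

```bash
python3 look.py pics/l.png
```

```text
9.95 [-13.3  -0.2  52. ] [-11.80171132 -28.87663803  39.35475719] [177.59338975   2.67362987  97.71149317]
```

View pics/l.png

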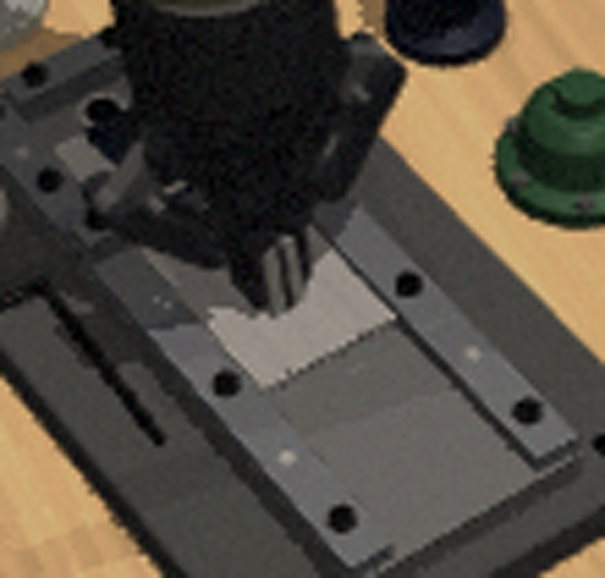

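Emit:
{"fn": "apply_moves", "kwargs": {
  "series": [
    [0,[-0.003,0.004,-0.005],0],
    [0,[-0.005,0.007,-0.0055],0],
    [0,[-0.006,0.01,-0.0055],0],
    [0,[-0.0065,0.013,-0.006],0],
    [0,[-0.007,0.016,-0.006],0]
  ]
}}

```text
time: 10.62
tool_pos: [524.8, 5.0, 52.1]
tcp_rot: [177.1, 3.2, 97.7]
ft_force: [-5.7, -24.0, 32.7]
finger_gap: -0.3
```

```bash
python3 look.py pics/m.png
```

```text
10.625 [-1.7  0.  52.1] [ -5.73606002 -24.02434524  32.68555835] [177.06435142   3.20501153  97.65743361]
```

View pics/m.png

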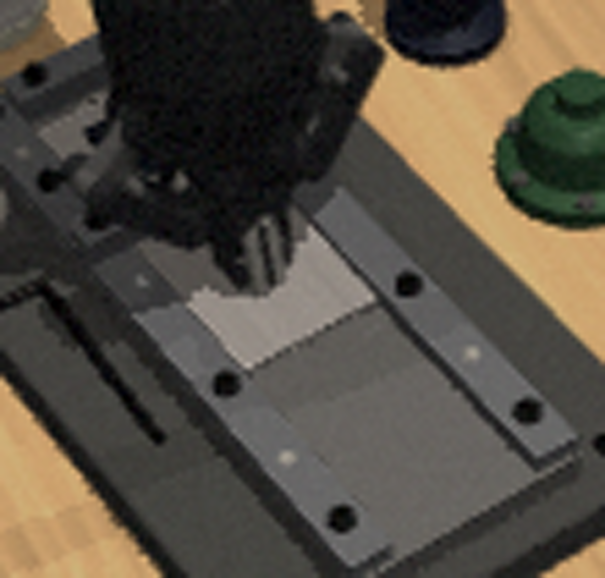

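Emit:
{"fn": "apply_moves", "kwargs": {
  "series": [
    [0,[-0.003,0.004,-0.005],0],
    [0,[-0.005,0.007,-0.0055],0],
    [0,[-0.006,0.01,-0.006],0],
    [0,[-0.0065,0.012,-0.006],0]
  ]
}}

```text
time: 11.18
tool_pos: [523.6, 12.7, 52.1]
tcp_rot: [176.5, 3.7, 97.6]
ft_force: [-6.1, -22.5, 31.9]
finger_gap: -0.2
```

```bash
python3 look.py pics/n.png
```

```text
11.175 [ 6.   0.2 52.1] [ -6.11991409 -22.54514005  31.87795411] [176.51721878   3.71193353  97.59494169]
```

View pics/n.png

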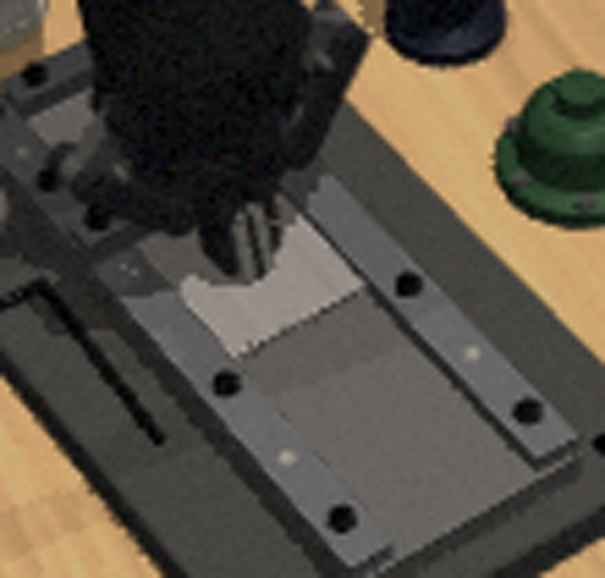

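Run:
```python
from chk import *
S=optics.snapshot("side")
for q in ((245,370),(377,300),(233,357),(363,288)): print(q,w2d(ray((np.array(q)+.5)/5.5-.5+[250,195],S,41)))
cv2.imwrite("pics/o.png",cv2.resize(S["color"][185:245,240:320],None,fx=9,fy=9,interpolation=2))
```

```text
(245, 370) [-36.7  26.6  41. ]
(377, 300) [-37.3 -31.8  41. ]
(233, 357) [-28.9  26.8  41. ]
(363, 288) [-29.3 -30.9  41. ]
```

View pics/o.png

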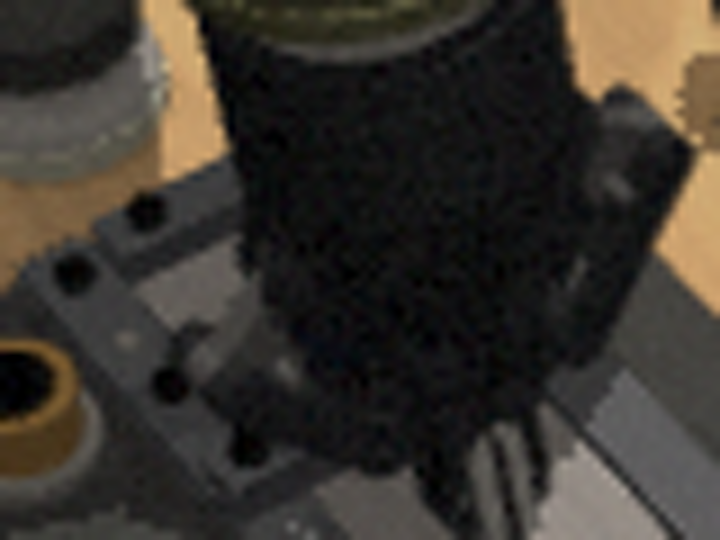

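Emit:
{"fn": "apply_moves", "kwargs": {
  "series": [
    [0,[-0.003,0.003,-0.0055],0],
    [0,[-0.004,0.006,-0.006],0],
    [0,[-0.005,0.006,-0.006],0]
  ]
}}

```text
time: 11.65
tool_pos: [523.4, 13.9, 52.2]
tcp_rot: [176.0, 4.3, 97.6]
ft_force: [-6.1, -24.2, 31.5]
finger_gap: 0.0
```

Emit:
{"fn": "apply_moves", "kwargs": {
  "series": [
    [0,[-0.003,0.004,-0.006],0],
    [0,[-0.004,0.008,-0.0065],0],
    [0,[-0.005,0.008,-0.007],0]
  ]
}}

```text
time: 12.02
tool_pos: [524.1, 17.3, 52.1]
tcp_rot: [175.5, 4.8, 97.5]
ft_force: [-8.4, -21.7, 39.4]
finger_gap: 0.1
```

```bash
python3 look.py pics/q.png
```

```text
12.025 [10.5 -1.  52.1] [ -8.42812243 -21.67976583  39.38539545] [175.45291613   4.7859012   97.48934045]
```

View pics/q.png

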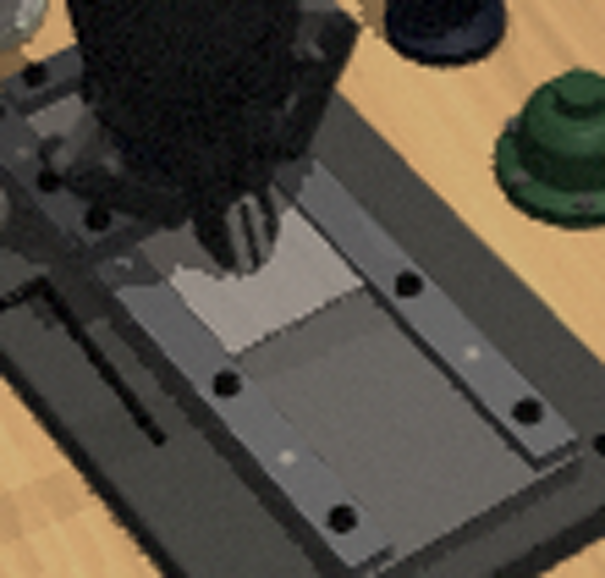

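Emit:
{"fn": "apply_moves", "kwargs": {
  "series": [
    [0,[-0.001,0.001,0.005],0],
    [0,[-0.001,0.001,0.02],0],
    [0,[-0.001,-0.005,0.04],0],
    [0,[-0.001,-0.005,0.07],0],
    [0,[-0.001,-0.005,0.1],0]
  ]
}}

```text
time: 12.7
tool_pos: [522.7, 12.7, 152.9]
tcp_rot: [175.5, 4.7, 97.5]
ft_force: [1.4, 0.2, 0.2]
finger_gap: 0.3
```

Emit:
{"fn": "apply_moves", "kwargs": {
  "series": [
    [0,[0,-0.02,0.04],0],
    [0,[-0.02,-0.06,0.06],0],
    [0,[-0.04,-0.11,0.06],0],
    [0,[-0.05,-0.16,0.06],0],
    [0,[-0.05,-0.21,0.06],0]
  ]
}}

```text
time: 13.32
tool_pos: [472.1, -198.1, 213.4]
tcp_rot: [175.4, 4.7, 97.6]
ft_force: [1.3, 0.6, -0.0]
finger_gap: 0.4
```

```bash
python3 look.py pics/s.png
python3 - <<'E'
from chk import *
T=optics.snapshot("top");cv2.imwrite("pics/st.png",cv2.resize(T["color"][190:320,190:380],None,fx=4,fy=4,interpolation=2))
E
```

```text
13.325 [-195.8   79.8  213.4] [ 1.26549544  0.64693306 -0.04650913] [175.44501747   4.73922786  97.55884432]
```

View pics/s.png

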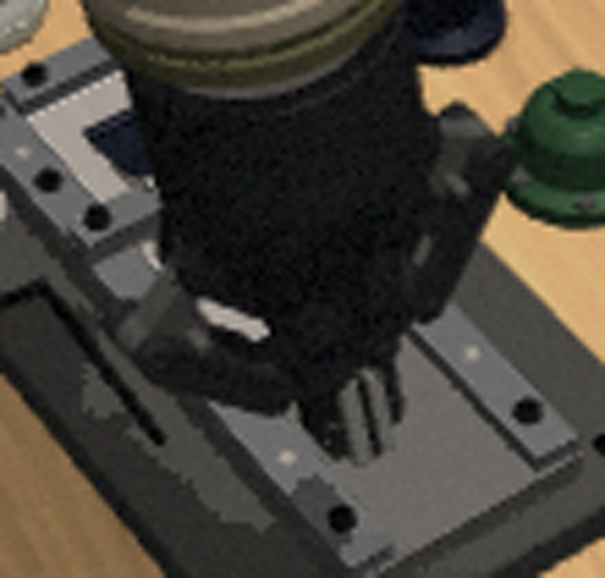

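View pics/st.png

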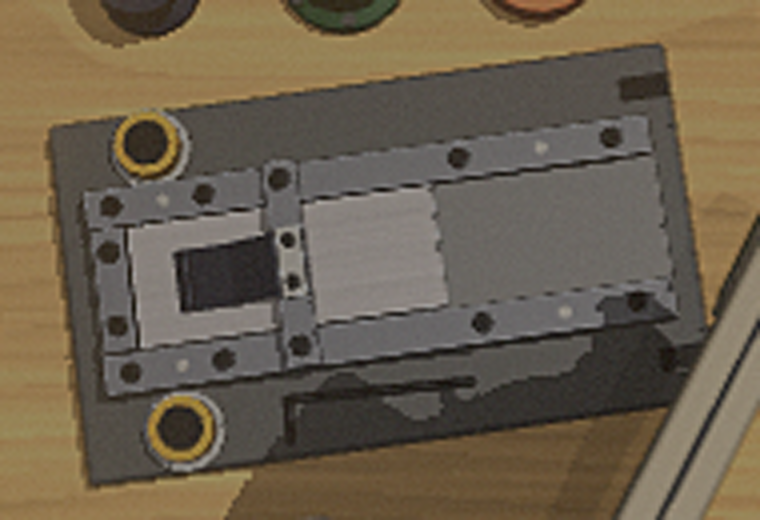

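Emit:
{"fn": "apply_moves", "kwargs": {
  "series": [
    [0,[0,-0.05,0],0],
    [0,[0,-0.1,0],0],
    [0,[0,-0.15,0],0],
    [0,[0,-0.15,0],0]
  ]
}}

```text
time: 13.92
tool_pos: [471.6, -353.0, 212.9]
tcp_rot: [175.5, 4.8, 97.2]
ft_force: [-0.3, 0.2, -0.1]
finger_gap: 0.1
```

Run:
```python
from chk import *
T=optics.snapshot("top");S=optics.snapshot("side");print(sense()["ft_force"])
a=cv2.resize(T["color"][232:295,205:265],None,fx=9,fy=9,interpolation=2)
b=cv2.resize(S["color"][185:270,235:320],None,fx=7,fy=7,interpolation=2)[:567]
cv2.imwrite("pics/t1.png",a);cv2.imwrite("pics/t2.png",b)
for x in (112,114,116,118,120): print(x,(proj(d2w([(x,-25,41),(x,25,41)],np.load("die.npy")),T)-[205,232]+.5)*9,'side',((proj(d2w([(x,-25,41),(x,25,41)],np.load("die.npy")),S)-[235,185]+.5)*7).round())
print('stoptop',(proj(d2w([(120,-25,50),(120,25,50)],np.load("die.npy")),T)-[205,232]+.5)*9)
```

```text
[-0.34031682  0.75274218 -0.01894422]
112 [[192.06469168 154.2469601 ]
 [218.90438882 383.08304722]] side [[298. 169.]
 [160. 237.]]
114 [[182.86885662 155.49398835]
 [209.64641885 384.34041189]] side [[294. 165.]
 [157. 233.]]
116 [[173.67336664 156.74097523]
 [200.38878841 385.59759259]] side [[291. 162.]
 [153. 230.]]
118 [[164.4782388  157.98791842]
 [191.13151489 386.85458689]] side [[288. 158.]
 [150. 226.]]
120 [[155.28349015 159.23481561]
 [181.8746157  388.11139234]] side [[284. 154.]
 [147. 222.]]
stoptop [[149.43753413 153.03442423]
 [176.1841913  383.62360592]]
```

View pics/t1.png

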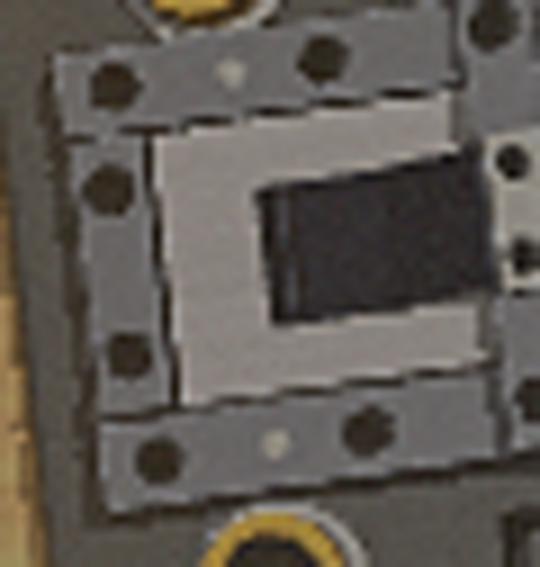

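View pics/t2.png

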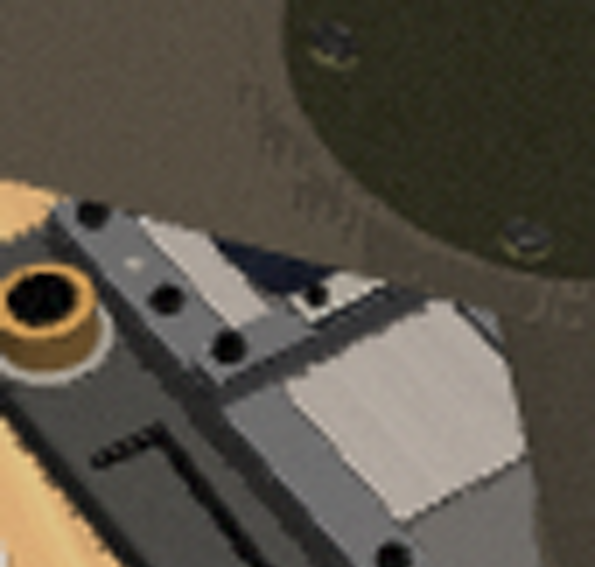

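Run:
```python
from bench import hand_in,sense
print(sense()["time"]); print(hand_in())
```

```text
14.025
the job is handed in; nothing more can be done
None
```

I slid the blank under the bridge and the drag spring up to the end stop, then lifted the hand away and handed the job in at 14.0 s of the 51 s allowed. No verdict was reported.

**How it went:** I pressed with shut fingertips about 35 mm from the tail, with 11 to 39 N down. On the final pushes the tail stopped moving and the fingers slipped on the blank, so I took the nose to be at the stop.

**Last checks:**
- **Top picture:** the nose edge is at about die x = 119 mm, flush with the stop face apart from a thin dark line of about 1 mm. The leaf's foot rests on the blank, and the hex key and the other things near the die that it shows look unmoved.
- **Side picture:** the tail was at about die x = -29 mm just before the hand came off, which with the 150 mm length agrees with the nose being home. After that the arm hid part of this view.
- **Force:** the reading after lifting away was near zero, so the robot is touching nothing.

**Not as expected, or not measured:**
- The drag along the feed read up to about 27 N, well above the 5 to 9 N expected.
- The tool's tilt crept up to about 6° by the end of the pushes.
- My die pose differed from the wrist picture by about 3 mm across the rails.
- I did not measure the leaf angle or the blank's flatness; I judged both by eye.

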